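# Find the games-organiser cover that rocks and push it open

## Robot

A 6-joint arm with a two-finger parallel gripper is mounted at the origin on the work surface. World frame = base frame: x ahead of the robot, y to its left, z up, the work surface at z = 0. Lengths are in mm, angles in rad, forces in N, time in s.
With the tool pointing down it reaches from about 325 to 850 mm from the base axis. Payload 4.4 kg.
Tool frame: the origin (TCP) lies at the very end of the fingers, on their centre line; the grasp point (between the pads) lies 19 mm behind it; z points along the fingers, y is the direction in which the jaws open and shut (so a half turn about z gives the same grasp; the last joint's range is limited). The gripper opens to 94 mm and grips with 3 to 60 N. Pads are 16 mm wide; open, the fingers measure 119 mm over their backs; the gripper's body (75 mm by 177 mm) begins 78 mm behind the grasp point.
Start: joints at [-1.302, 0.207, 1.542, -0, 1.393, -0.15], TCP at [234.345, -525.08, 205.447] pointing down, gripper open.
Joint ranges: [-2.73, 2.73], [-0.86, 2.22], [0.23, 2.46], [-1.11, 4.25], [0.08, 2.63], [-2.82, 2.82]. Speed limits (rad/s): [2.79, 2.79, 3.14, 3.14, 3.14, 3.14].

## Interface

Orientations are given as a rotation vector (axis times angle).
In Python, from workcell import readout, snapshot, bot gives the robot as it stands.
- The arm moves only by the tool step_arm, never from a script. Its argument "motion" is text: rows parted by semicolons, each of 7 numbers parted by spaces: the shift along the tool's x, y, z as a fraction of full scale, then the turn, a rotation vector about the tool's x, y, z as a fraction of full scale, then the opening, from 0 (shut) to 1 (fully open). A call has exactly 5 rows; each row is the pose to reach, as a shift and turn from the pose commanded when the call began, along the tool's axes at that moment, turning the shorter way round; what a row does not reach only later rows make up. Full scale, the value 1, is 500 mm for a shift and pi rad for a turn. A row lasts 1/12 s, in which the tool goes at most 41.7 mm and 7.16 degrees, less where a joint would pass 70% of its speed; a pose out of reach is approached as far as the arm can. A call with a number of a shift or a turn outside -1 to 1 is refused whole. A call with a gripper value outside its range is refused whole. The fingers move at their own pace and stop on an object; "squeeze" is the grip in N (left out, the last holds). Time passes only in rows, so rows that repeat a pose let the fingers close, or fill a call up. It gives the time, the measured TCP pose, the force and the opening at its end, in the units of the state.
- readout.get_obs(): the state, without advancing time (a new reading comes with each control period).
- snapshot(name): name is "scene" or "side" or "wrist"; returns a dict with "image" (480x640x3 uint8, red, green, blue), "vertical_fov" (degrees; the focal length in pixels is half the picture's height over the tangent of half this angle, whatever the lens; pixels are square), "cx", "cy" (the principal point, pixels), "k1" (the pictures are not rectified: a ray, as slopes to the right and down, at radius r is drawn at 1 + k1 r^2 times it, then the intrinsics apply), "rvec" (rotation vector, rad) and "tvec" (3), from world to camera coordinates, as OpenCV has them. Camera axes: x right, y down, z forward; pixel columns grow to the right and rows downward; lengths in mm; the calibration is good to about 2 mm. A picture is of the moment at which its call begins. There is no depth.
- bot.job_done(): hands the job in, once; it reports no verdict.
The state is a dict: "time_s": time; "joint_pos": joint angles; "joint_velocities": joint speeds; "joint_efforts": joint torques, N m; "tcp_pos": TCP position; "tcp_rot": TCP orientation; "wrist_force": force on the tool from outside, world axes, zero at the start; "ft_torque": the same for the moment, N m; "width": finger opening in mm.
Only numpy, scipy, OpenCV 4.12 (cv2) and the standard library are available. Lean on these libraries where they do the work, as an engineer would, in place of code of your own. Each camera call takes 0.05 s, during which the arm holds its last target.

## Task

Three of the four covers on the wooden games organiser are blocked from below and one is free: press the covers near one end to find the one that rocks, then push that cover open until it stands nearly upright, and leave it so. Use the fingertips only: pick nothing up, and leave the pawn, the die and the mug where they stand.

Things in the scene. Friction and masses are not known exactly. Their poses are not given: they have to be found in the camera images.
- case: Dark wooden games organiser, fixed on the table: 100 (x) by 336 (y) by 78 mm high, four identical covers in a row along y, 82 mm apart, each over a well 84 by 74 mm. Origin: centre of its underside; x points away from the robot, turned up to 0.35 rad about z. Three wells, others each time, are packed so that the cover cannot tilt; one holds only a thin deck (top 22 mm above the table).
- cover1_mid (a point): Middle of the first (farthest to case +y) cover's upper face, over its pivot, 78 mm above the table; does not move as the cover tilts; axes as the case. The cover is a plain wooden slab 80 mm (case x) by 70 mm (case y) by 6 mm, flush with the case top when shut, 2 mm gaps around. Below the free one, fingertips have room to follow its sinking end down to 35 mm above the table.
- cover1 (a joint): Tilt of the first (farthest to case +y) cover about its pivot, along case y, 3 mm under the middle of its upper face. 0 = shut; positive = its -x end (robot's side) sinks into the well and the other rises; negative = the reverse. Either way opens it; stops at +-1.4 rad. The free cover turns at 0.04 N m (1.5 N pressed 28 mm from its middle) and stays where left. A blocked one gives under 2 mm.
- cover2_mid (a point): Middle of the second cover's upper face, over its pivot, 78 mm above the table; does not move as the cover tilts; axes as the case. The cover is a plain wooden slab 80 mm (case x) by 70 mm (case y) by 6 mm, flush with the case top when shut, 2 mm gaps around. Below the free one, fingertips have room to follow its sinking end down to 35 mm above the table.
- cover2 (a joint): Tilt of the second cover about its pivot, along case y, 3 mm under the middle of its upper face. 0 = shut; positive = its -x end (robot's side) sinks into the well and the other rises; negative = the reverse. Either way opens it; stops at +-1.4 rad. The free cover turns at 0.04 N m (1.5 N pressed 28 mm from its middle) and stays where left. A blocked one gives under 2 mm.
- cover3_mid (a point): Middle of the third cover's upper face, over its pivot, 78 mm above the table; does not move as the cover tilts; axes as the case. The cover is a plain wooden slab 80 mm (case x) by 70 mm (case y) by 6 mm, flush with the case top when shut, 2 mm gaps around. Below the free one, fingertips have room to follow its sinking end down to 35 mm above the table.
- cover3 (a joint): Tilt of the third cover about its pivot, along case y, 3 mm under the middle of its upper face. 0 = shut; positive = its -x end (robot's side) sinks into the well and the other rises; negative = the reverse. Either way opens it; stops at +-1.4 rad. The free cover turns at 0.04 N m (1.5 N pressed 28 mm from its middle) and stays where left. A blocked one gives under 2 mm.
- cover4_mid (a point): Middle of the fourth (farthest to case -y) cover's upper face, over its pivot, 78 mm above the table; does not move as the cover tilts; axes as the case. The cover is a plain wooden slab 80 mm (case x) by 70 mm (case y) by 6 mm, flush with the case top when shut, 2 mm gaps around. Below the free one, fingertips have room to follow its sinking end down to 35 mm above the table.
- cover4 (a joint): Tilt of the fourth (farthest to case -y) cover about its pivot, along case y, 3 mm under the middle of its upper face. 0 = shut; positive = its -x end (robot's side) sinks into the well and the other rises; negative = the reverse. Either way opens it; stops at +-1.4 rad. The free cover turns at 0.04 N m (1.5 N pressed 28 mm from its middle) and stays where left. A blocked one gives under 2 mm.
- pawn: Bystander: pale wooden game pawn, 48 mm tall, 22 mm across its foot, standing loose in front of the case (robot's side). Origin: centre of its underside.
- die: Bystander: white die, 20 mm cube, loose on the table in front of the case. Origin: centre of its underside.
- teacup: Bystander: white ceramic mug, 65 mm tall, 80 mm across, with a handle, loose on the table beyond the case's -y end. Origin: centre of its underside.

How it is judged (in metres and radians):
At the end, for the whole second after the job is handed in: One cover stands open, tilted at least 1.05 rad (60 degrees) either way, at rest; the other three lie shut (within 0.12 rad); pawn, die and mug are within 20 mm of where they stood (((value of joint cover1 above 1.05 rad or value of joint cover1 below -1.05 rad) or (value of joint cover2 above 1.05 rad or value of joint cover2 below -1.05 rad) or (value of joint cover3 above 1.05 rad or value of joint cover3 below -1.05 rad) or (value of joint cover4 above 1.05 rad or value of joint cover4 below -1.05 rad)) and ((value of joint cover1 above 1.05 rad or value of joint cover1 below -1.05 rad) or value of joint cover1 between -0.12 and 0.12 rad) and ((value of joint cover2 above 1.05 rad or value of joint cover2 below -1.05 rad) or value of joint cover2 between -0.12 and 0.12 rad) and ((value of joint cover3 above 1.05 rad or value of joint cover3 below -1.05 rad) or value of joint cover3 between -0.12 and 0.12 rad) and ((value of joint cover4 above 1.05 rad or value of joint cover4 below -1.05 rad) or value of joint cover4 between -0.12 and 0.12 rad) and velocity of joint cover1 between -0.1 and 0.1 rad/s and velocity of joint cover2 between -0.1 and 0.1 rad/s and velocity of joint cover3 between -0.1 and 0.1 rad/s and velocity of joint cover4 between -0.1 and 0.1 rad/s and distance of each of pawn, die, teacup from where it was at the start of the episode below 0.02 m); the robot touches nothing.
It fails at once if the pawn is picked up or pushed more than 20 mm away (distance of pawn from where it was at the start of the episode above 0.02 m).
It fails at once if the die is picked up or pushed more than 20 mm away (distance of die from where it was at the start of the episode above 0.02 m).
It fails at once if the teacup is picked up or pushed more than 20 mm away (distance of teacup from where it was at the start of the episode above 0.02 m).
It also fails if it takes over 48 s, if anything falls off the work surface, if the arm or the gripper's body presses on something with over 40 N, if the wrist force passes 120 N, or if a joint passes its speed limit or range.

## Working session

There is one attempt and no reset: what is moved stays moved. The work goes in short steps, Python scripts to look and compute and a tool call to move; the robot and the scene stay as the last step left them, time stands still between calls to the robot, and variables do not carry over. Pictures are saved under pics/ and viewed, and the job is handed in when it is done.

Besides the shell and the picture viewer there is one more tool, called after "Emit:" as name(argument=value, ...) on one line, values as JSON. step_arm: Moves the arm, as the interface text tells. Shift numbers are shares of 500 mm and turn numbers shares of pi rad, none past 1 either way. Its arguments: {"type":"object","properties":{"motion":{"type":"string"},"squeeze":{"type":"number"}},"required":["motion"]}

```bash
ls; mkdir -p pics
python3 - <<'E'
from workcell import readout, snapshot, bot
import cv2,pickle
print(readout.get_obs())
for n in ["scene","side","wrist"]:
    s=snapshot(n); cv2.imwrite(f"pics/{n}0.png",s["image"][:,:,::-1]); pickle.dump(s,open(f"pics/{n}0.pkl","wb"))
    print({k:v for k,v in s.items() if k!="image"})
E
```

```text
pics
{'time_s': 0.0, 'joint_pos': array([-1.30150638e+00,  2.07398439e-01,  1.54290996e+00, -1.61188510e-05,
        1.39348853e+00, -1.50525984e-01]), 'joint_velocities': array([-1.00579437e-03,  1.55140010e-03,  4.85588702e-04, -3.38990597e-04,
       -3.01374256e-05,  8.56958740e-04]), 'joint_efforts': array([ 8.67305807e-04, -3.70871902e+01, -2.81413901e+01,  7.00569875e-02,
        3.63075407e-02, -1.63915743e-04]), 'tcp_pos': array([ 234.12519011, -524.31612672,  204.32391038]), 'tcp_rot': array([-3.07048287e+00, -6.54159391e-01,  2.30200566e-04]), 'wrist_force': array([0.48592408, 0.28138481, 0.54817766]), 'ft_torque': array([ 0.00417616, -0.00867028,  0.02494603]), 'width': 94.19262357531983}
{'vertical_fov': 48.3702310177714, 'cx': 308.4854125480714, 'cy': 235.79085384351606, 'k1': -0.15306102646462552, 'rvec': array([ 1.16780794,  2.36430246, -0.92351345]), 'tvec': array([ 363.51307102, -263.90000665, 1313.93837753])}
{'vertical_fov': 43.3614917569241, 'cx': 323.36443806263753, 'cy': 247.51696850362083, 'k1': 0.018306372643808307, 'rvec': array([ 2.07240965, -0.36778655,  0.23638228]), 'tvec': array([-530.92445096,  149.18564471,  702.06257233])}
{'vertical_fov': 71.85731628811764, 'cx': 317.4148014340078, 'cy': 237.62447887822594, 'k1': -0.044095744749965714, 'rvec': array([-2.4482091 ,  1.58621281,  0.21165056]), 'tvec': array([-573.99081831,  -27.07576446,  391.84106653])}
```

View pics/scene0.png

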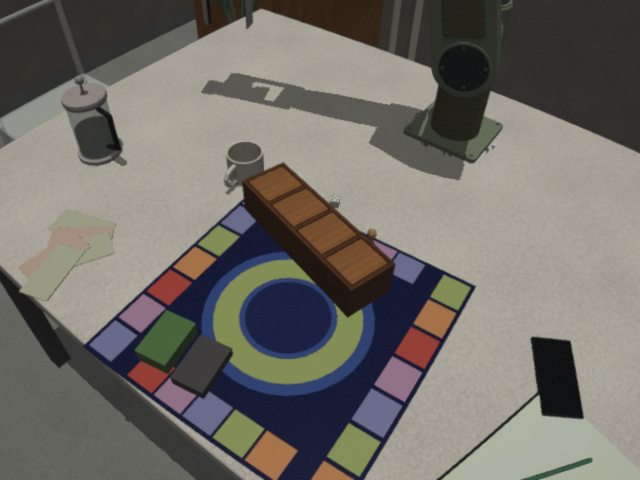

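View pics/side0.png

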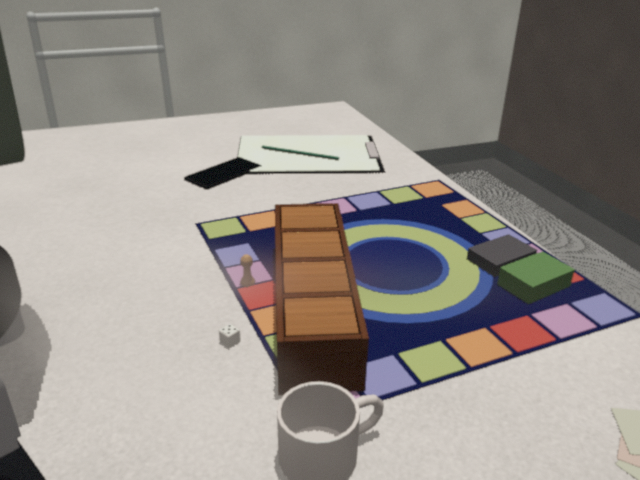

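View pics/wrist0.png

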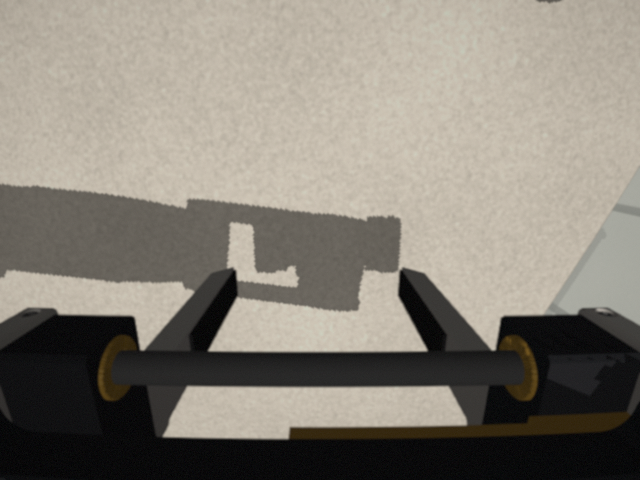

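The scene view shows the case from (283,164) at its -y end to (393,265) at its +y end, the mug at (245,160), the die at (335,200) and the pawn at (372,234). In the side view the covers run from (310,217), which is cover 1, to (320,315), which is cover 4. The pawn is at (247,270) and the die at (229,335). Next I'll segment the covers.

```bash
cat > h.py <<'E'
import numpy as np,cv2
def cam(s):
    f=240/np.tan(np.radians(s["vertical_fov"])/2)
    return f,cv2.Rodrigues(np.array(s["rvec"]))[0],np.array(s["tvec"])
def ray(s,u,v):
    f,R,t=cam(s); d=np.array([(u-s["cx"])/f,(v-s["cy"])/f]); x=d.copy()
    for _ in range(30): x=d/(1+s["k1"]*(x@x))
    return -R.T@t, R.T@np.array([x[0],x[1],1])
def plane(s,u,v,z):
    o,d=ray(s,u,v); return o+d*(z-o[2])/d[2]
def proj(s,P):
    f,R,t=cam(s); p=R@np.array(P,float)+t; x=p[:2]/p[2]; x=x*(1+s["k1"]*(x@x)); return f*x+[s["cx"],s["cy"]]
E
python3 - <<'E'
from h import *; import pickle
for n in ["scene","side"]:
    s=pickle.load(open(f"pics/{n}0.pkl","rb")); im=s["image"]; hsv=cv2.cvtColor(im,cv2.COLOR_RGB2HSV)
    for th in (85,):
        m=((hsv[...,0]<20)&(hsv[...,1]>100)&(hsv[...,2]>th)).astype(np.uint8)
        roi=np.zeros_like(m)
        if n=="scene": roi[150:300,235:400]=1
        else: roi[200:345,270:365]=1
        m*=roi; m=cv2.morphologyEx(m,cv2.MORPH_OPEN,np.ones((3,3),np.uint8))
        k,l,st,c=cv2.connectedComponentsWithStats(m)
        for i in range(1,k):
            if st[i,4]>100:
                cs,_=cv2.findContours((l==i).astype(np.uint8),0,2)
                pts=np.array([plane(s,*p[0],78)[:2] for p in cs[0]]).astype(np.float32)
                print(n,st[i],c[i].round(1),[np.round(q,3) for q in cv2.minAreaRect(pts)])
        cv2.imwrite(f"pics/m_{n}.png",m*255)
E
```

```text
scene [250 167  51  34 962] [275.1 183.2] [array([ 499.635, -162.954]), array([70.999, 80.571]), np.float64(73.658)]
scene [ 274  189   53   37 1094] [299.8 206.7] [array([522.107, -83.879]), array([70.439, 78.827]), np.float64(73.652)]
scene [ 299  213   56   40 1249] [326.6 232.4] [array([544.989,  -5.457]), array([69.636, 79.165]), np.float64(73.733)]
scene [ 328  240   58   44 1431] [356.2 260.8] [array([568.119,  73.323]), array([69.649, 79.059]), np.float64(73.636)]
side [  270   204    95   138 10303] [313.2 276.3] [array([530.943, -43.614]), array([332.892, 105.695]), np.float64(73.805)]
```

Run:
```python
import cv2
a=cv2.resize(cv2.imread("pics/m_scene.png")[150:300,235:400],None,fx=2.3,fy=2.3);b=cv2.resize(cv2.imread("pics/m_side.png")[195:345,260:375],None,fx=2.3,fy=2.3)
cv2.imwrite("pics/mm.png",cv2.hconcat([a,b]))
```

```text
(no output)
```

View pics/mm.png

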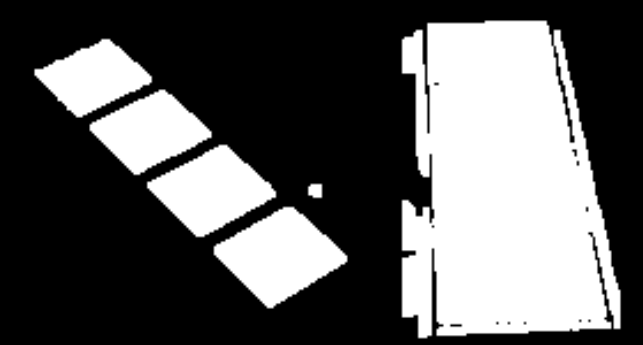

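Emit:
step_arm(motion="0.05 -0.033 0 0 0 0.03 0; 0.1 -0.066 0 0 0 0.06 0; 0.15 -0.099 0 0 0 0.09 0; 0.2 -0.132 0 0 0 0.12 0; 0.25 -0.165 0 0 0 0.15 0", squeeze=10)

```text
time_s: 0.57
tcp_pos: [315.2, -397.4, 205.0]
tcp_rot: [-3.14, 0.089, 0.001]
wrist_force: [0.7, -0.5, 0.5]
width: 64.2
```

```bash
cat >> h.py <<'E'
from scipy.spatial.transform import Rotation as Ro
YAW=np.arctan2(-82.0*0-.278,.960)
EX=np.array([.960,-.2785]);EY=np.array([.2785,.960])
C={4:(499.6,-163),3:(522.3,-84),2:(545.1,-5.3),1:(568,73.3)}
def pt(k,dx): return np.array(C[k])+dx*EX
def st():
    from workcell import readout
    o=readout.get_obs(); R=Ro.from_rotvec(o["tcp_rot"]).as_matrix()
    print("t",round(o["time_s"],2),"p",o["tcp_pos"].round(1),"x",R[:,0].round(3),"z",R[:,2].round(3),"F",o["wrist_force"].round(2),"M",o["ft_torque"].round(2),"w",round(o["width"],1))
    yawerr=np.arctan2(R[1,1],R[0,1])-np.arctan2(-.960,-.2785); print("tool turn left /pi",round(yawerr/np.pi,4))
    return o,R
def go(k,dx,z):
    o,R=st(); p=np.r_[pt(k,dx),z]; print("shift/500",(R.T@(p-o["tcp_pos"])/500).round(4))
E
python3 -c "
from h import *
go(4,-30,205)"
```

```text
t 0.57 p [ 315.2 -397.4  205. ] x [ 0.998 -0.057 -0.   ] z [-0.     0.001 -1.   ] F [ 0.66 -0.49  0.53] M [ 0.03  0.05 -0.04] w 64.2
tool turn left /pi 0.0718
shift/500 [ 2.833e-01 -5.023e-01  3.000e-04]
```

Emit:
step_arm(motion="0.03 -0.054 0 0 0 0.015 0; 0.06 -0.108 0 0 0 0.03 0; 0.09 -0.162 0 0 0 0.045 0; 0.12 -0.216 0 0 0 0.06 0; 0.15 -0.27 0 0 0 0.072 0")

```text
time_s: 0.98
tcp_pos: [397.1, -266.2, 205.2]
tcp_rot: [-3.111, 0.438, 0.001]
wrist_force: [0.3, -0.6, -0.3]
width: 31.0
```

```bash
python3 -c "
from h import *
go(4,-30,205)"
```

```text
t 0.98 p [ 397.1 -266.2  205.2] x [ 0.961 -0.276 -0.   ] z [-0.  0. -1.] F [ 0.3  -0.6  -0.27] M [ 0.13  0.01 -0.02] w 31.0
tool turn left /pi 0.0007
shift/500 [ 0.0801 -0.2553  0.0004]
```

Emit:
step_arm(motion="0.02 -0.064 0 0 0 0 0; 0.04 -0.128 0 0 0 0 0; 0.06 -0.191 0 0 0 0 0; 0.08 -0.255 0 0 0 0 0; 0.08 -0.255 0.05 0 0 0 0")

```text
time_s: 1.4
tcp_pos: [476.1, -153.4, 185.0]
tcp_rot: [3.111, -0.426, 0.018]
wrist_force: [0.5, -1.1, 0.5]
width: 0.6
```

Emit:
step_arm(motion="0 0 0.04 0 0 0 0; 0 0 0.08 0 0 0 0; 0 0 0.12 0 0 0 0; 0 0 0.15 0 0 0 0; 0 0 0.15 0 0 0 0")

```text
time_s: 1.82
tcp_pos: [467.0, -154.4, 101.6]
tcp_rot: [-3.109, 0.434, 0.012]
wrist_force: [0.2, 0.2, -0.7]
width: 0.7
```

```bash
python3 -c "
from h import *
go(4,-30,85)
from workcell import snapshot
for n in ['scene','side']:
    cv2.imwrite(f'pics/{n}1.png',snapshot(n)['image'][:,:,::-1])
a=cv2.imread('pics/side1.png')[150:400,200:450];b=cv2.imread('pics/scene1.png')[120:370,200:450]
cv2.imwrite('pics/c1.png',cv2.resize(cv2.hconcat([a,b]),None,fx=1.6,fy=1.6))"
```

```text
t 1.82 p [ 467.  -154.4  101.6] x [ 0.962 -0.274 -0.008] z [-0.007  0.004 -1.   ] F [ 0.21  0.21 -0.74] M [0.1  0.11 0.05] w 0.7
tool turn left /pi 0.0015
shift/500 [ 0.0077 -0.0016  0.0332]
```

View pics/c1.png

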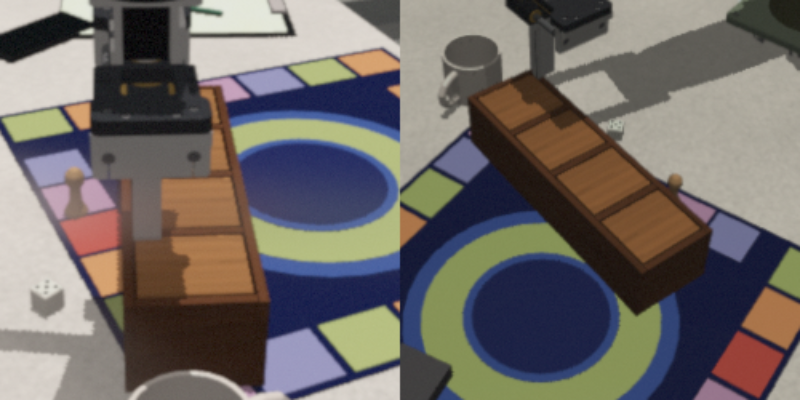

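The fingers are shut and hang above cover 4's robot-side end. Pawn, die and mug haven't been touched. I'll lower to just above the cover and then press.

Emit:
step_arm(motion="0.002 0 0.012 0 0 0 0; 0.003 0 0.024 0 0 0 0; 0.004 0 0.036 0 0 0 0; 0.004 0 0.044 0 0 0 0; 0.004 0 0.044 0 0 0 0")

```text
time_s: 2.33
tcp_pos: [471.3, -156.4, 82.5]
tcp_rot: [-3.111, 0.435, 0.003]
wrist_force: [-0.4, 0.0, -1.0]
width: 0.6
```

```bash
python3 -c "
from h import *
go(4,-30,85)"
```

```text
t 2.33 p [ 471.3 -156.4   82.5] x [ 0.962 -0.274 -0.002] z [-0.002  0.001 -1.   ] F [-0.37  0.02 -0.99] M [ 0.05  0.04 -0.03] w 0.6
tool turn left /pi 0.0015
shift/500 [-0.002  -0.0031 -0.005 ]
```

Emit:
step_arm(motion="0 0 0.003 0 0 0 0; 0 0 0.006 0 0 0 0; 0 0 0.01 0 0 0 0; 0 0 0.014 0 0 0 0; 0 0 0.016 0 0 0 0")

```text
time_s: 2.75
tcp_pos: [472.4, -156.9, 77.4]
tcp_rot: [3.111, -0.434, -0.0]
wrist_force: [-6.6, 3.8, 18.8]
width: 0.5
```

```bash
python3 -c "
from h import *
go(4,-30,85)"
```

```text
t 2.75 p [ 472.4 -156.9   77.4] x [ 0.962 -0.274  0.   ] z [-0. -0. -1.] F [-6.6   3.8  18.78] M [0.54 1.09 0.03] w 0.5
tool turn left /pi 0.0016
shift/500 [-0.0043 -0.0035 -0.0152]
```

Cover 4 resists with about 19 N and holds at z=77.4, so it's blocked. I'll lift, move over to cover 3 and press there.

Emit:
step_arm(motion="0 0 -0.04 0 0 0 0; 0 -0.055 -0.05 0 0 0 0; 0 -0.11 -0.05 0 0 0 0; -0.002 -0.166 -0.05 0 0 0 0; -0.002 -0.166 -0.04 0 0 0 0")

```text
time_s: 3.17
tcp_pos: [495.4, -73.3, 96.5]
tcp_rot: [-3.111, 0.429, -0.004]
wrist_force: [-0.4, 1.2, 0.5]
width: 0.4
```

Emit:
step_arm(motion="0 0 0.02 0 0 0 0; 0 0 0.026 0 0 0 0; 0 0 0.032 0 0 0 0; 0 0 0.036 0 0 0 0; 0 0 0.04 0 0 0 0")

```text
time_s: 3.58
tcp_pos: [493.0, -77.2, 75.0]
tcp_rot: [-3.111, 0.437, 0.003]
wrist_force: [-1.5, 1.5, 1.7]
width: 0.4
```

```bash
python3 -c "
from h import *
go(3,-30,75)"
```

```text
t 3.58 p [493.  -77.2  75. ] x [ 0.961 -0.275 -0.002] z [-0.002  0.001 -1.   ] F [-1.49  1.47  1.71] M [ 0.12  0.34 -0.01] w 0.4
tool turn left /pi 0.0011
shift/500 [ 0.0001 -0.0033 -0.0001]
```

Cover 3 gives way: z reads 75 with about 1.7 N. I'll follow it down.

Emit:
step_arm(motion="0 -0.003 0.01 0 0 0 0; 0 -0.003 0.02 0 0 0 0; 0 -0.003 0.03 0 0 0 0; 0 -0.003 0.036 0 0 0 0; 0 -0.003 0.036 0 0 0 0")

```text
time_s: 4.0
tcp_pos: [493.6, -74.9, 56.5]
tcp_rot: [-3.111, 0.435, 0.002]
wrist_force: [-0.6, 0.2, -0.5]
width: 0.3
```

```bash
python3 -c "
from h import *
go(3,-30,45)
from workcell import snapshot
for n in ['scene','side']:
    cv2.imwrite(f'pics/{n}2.png',snapshot(n)['image'][:,:,::-1])
a=cv2.imread('pics/side2.png')[150:400,200:450];b=cv2.imread('pics/scene2.png')[120:370,200:450]
cv2.imwrite('pics/c2.png',cv2.resize(cv2.hconcat([a,b]),None,fx=1.6,fy=1.6))"
```

```text
t 4.0 p [493.6 -74.9  56.5] x [ 0.962 -0.274 -0.002] z [-0.001  0.001 -1.   ] F [-0.62  0.23 -0.48] M [ 0.01 -0.02 -0.07] w 0.3
tool turn left /pi 0.0015
shift/500 [0.0002 0.0015 0.0229]
```

View pics/c2.png

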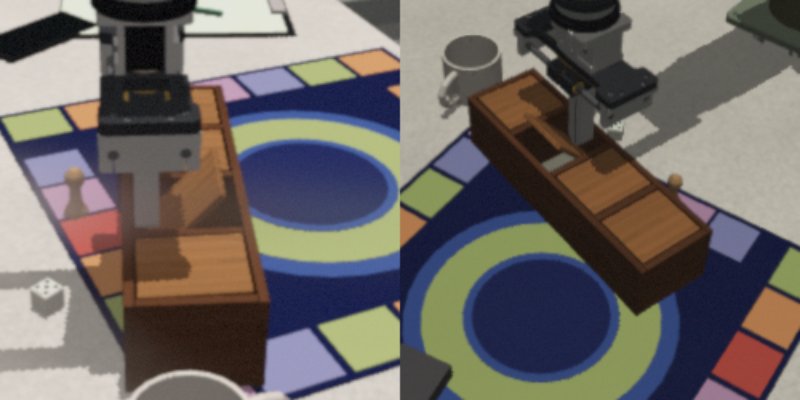

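Cover 3 is tilting: its far end has risen at about (530,130) in the right half of the picture, and the deck shows in the well. I'll push on down, then sweep in towards the pivot.

Emit:
step_arm(motion="0 0 0.01 0 0 0 0; 0 0 0.02 0 0 0 0; 0.005 0 0.026 0 0 0 0; 0.012 0 0.028 0 0 0 0; 0.02 0 0.028 0 0 0 0")

```text
time_s: 4.52
tcp_pos: [502.6, -77.5, 42.3]
tcp_rot: [-3.111, 0.435, 0.005]
wrist_force: [-2.0, 0.4, -0.5]
width: 0.6
```

```bash
python3 -c "
from h import *
go(3,-20,42)
from workcell import snapshot
for n in ['scene','side']:
    cv2.imwrite(f'pics/{n}3.png',snapshot(n)['image'][:,:,::-1])
a=cv2.imread('pics/side3.png')[150:400,200:450];b=cv2.imread('pics/scene3.png')[120:370,200:450]
cv2.imwrite('pics/c3.png',cv2.resize(cv2.hconcat([a,b]),None,fx=1.6,fy=1.6))"
```

```text
t 4.52 p [502.6 -77.5  42.3] x [ 0.962 -0.274 -0.004] z [-0.003  0.001 -1.   ] F [-1.97  0.45 -0.49] M [0.08 0.29 0.03] w 0.6
tool turn left /pi 0.0015
shift/500 [0.0015 0.0016 0.0005]
```

View pics/c3.png

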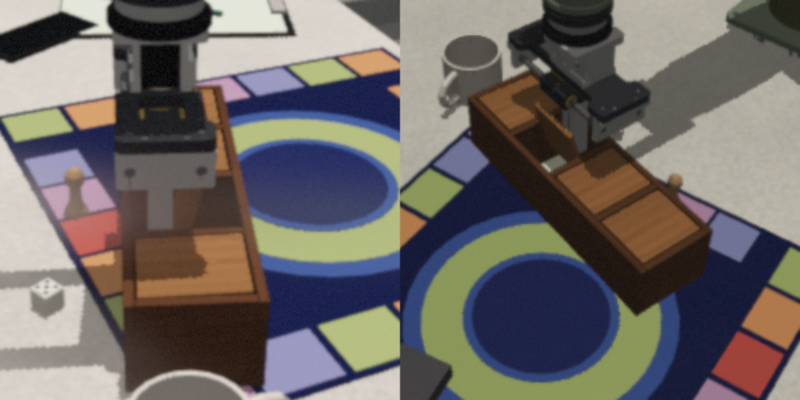

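Cover 3 now stands steep, at about 70°. I'll nudge it slightly further, back off and withdraw upwards.

Emit:
step_arm(motion="0.003 0 0 0 0 0 0; 0.004 0 0 0 0 0 0; 0.004 0 0 0 0 0 0; -0.002 0 0 0 0 0 0; -0.012 0 0 0 0 0 0")

```text
time_s: 5.03
tcp_pos: [499.2, -76.7, 44.1]
tcp_rot: [3.111, -0.435, 0.004]
wrist_force: [0.5, 0.3, -0.9]
width: 0.6
```

Emit:
step_arm(motion="0 0 0 0 0 0 0; 0 0 -0.04 0 0 0 0; 0 0 -0.1 0 0 0 0; 0 0 -0.17 0 0 0 0; 0 0 -0.25 0 0 0 0")

```text
time_s: 5.45
tcp_pos: [496.7, -75.9, 168.6]
tcp_rot: [-3.111, 0.435, 0.004]
wrist_force: [0.6, -0.2, 0.5]
width: 0.4
```

Emit:
step_arm(motion="0 0 -0.05 0 0 0 0; -0.06 0 -0.08 0 0 0 0; -0.12 0 -0.1 0 0 0 0; -0.18 0 -0.1 0 0 0 0; -0.18 0 -0.1 0 0 0 0")

```text
time_s: 5.87
tcp_pos: [407.7, -50.1, 218.6]
tcp_rot: [-3.111, 0.434, 0.001]
wrist_force: [-0.1, 0.2, -0.2]
width: 0.5
```

```bash
python3 -c "
from h import *
st()
from workcell import snapshot
import pickle
for n in ['scene','side']:
    s=snapshot(n); pickle.dump(s,open(f'pics/{n}4.pkl','wb')); cv2.imwrite(f'pics/{n}4.png',s['image'][:,:,::-1])
a=cv2.imread('pics/side4.png')[150:400,200:450];b=cv2.imread('pics/scene4.png')[120:370,200:450]
cv2.imwrite('pics/c4.png',cv2.resize(cv2.hconcat([a,b]),None,fx=1.6,fy=1.6))
s=pickle.load(open('pics/scene4.pkl','rb'))
# expected top-edge pixel for tilts
for th in (55,60,65,70,75,80):
    t=np.radians(th)
    for sy in (-35,35):
        r=[]
        for nn in (3,-3):
            x=40*np.cos(t)-nn*np.sin(t); z=75+40*np.sin(t)+nn*np.cos(t)
            P=np.r_[np.array(C[3])+x*EX+sy*EY,z]; q=proj(s,P); r.append(((q-[200,120])*1.6).round())
        print(th,sy,r)
"
```

```text
t 5.87 p [407.7 -50.1 218.6] x [ 0.962 -0.273 -0.001] z [-0.001  0.    -1.   ] F [-0.06  0.2  -0.18] M [0.09 0.06 0.01] w 0.5
tool turn left /pi 0.0017
55 -35 [array([128., 108.]), array([125., 112.])]
55 35 [array([164., 142.]), array([160., 146.])]
60 -35 [array([130., 106.]), array([126., 110.])]
60 35 [array([166., 140.]), array([162., 144.])]
65 -35 [array([132., 104.]), array([129., 108.])]
65 35 [array([168., 138.]), array([164., 142.])]
70 -35 [array([135., 102.]), array([131., 106.])]
70 35 [array([171., 136.]), array([167., 140.])]
75 -35 [array([137., 101.]), array([133., 104.])]
75 35 [array([173., 134.]), array([169., 138.])]
80 -35 [array([140.,  99.]), array([135., 102.])]
80 35 [array([176., 133.]), array([172., 136.])]
```

View pics/c4.png

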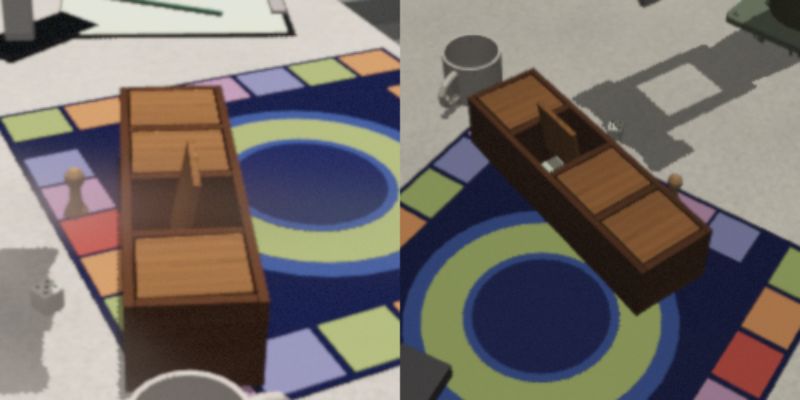

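The cover's top edge runs from about (539,104) to (577,134) in the right half, which matches a tilt of about 75°. The other covers lie flat, and the pawn, die and mug are where they were. I'm handing in.

```bash
python3 -c "
from workcell import bot
print(bot.job_done())"
```

```text
the job is handed in; nothing more can be done
None
```

Cover 3 was the free one. It now stands open at about 75° (1.3 rad), and I handed the job in after about 6 s on the robot's clock.

- **Finding it:** I pressed cover 4 first, and it was blocked (about 19 N, under 1 mm of give). Cover 3 gave way at under 2 N. I did not need to press covers 1 and 2.
- **Opening it:** I followed the sinking robot-side end down to about 42 mm above the table with the closed fingertips. I then swept in towards the pivot, backed off and withdrew upwards.
- **Last checks:** The final pictures put the cover's top edge where a tilt of about 75–80° would, with the other three covers flat. Wrist force was about zero with the arm clear. The pawn, die and mug look unmoved, judged by eye rather than measured. No check failed or disagreed.

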